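# Put the detector-service spares back in their own holders

## Task

The service is finished: put the five loose spares back where each kind belongs. The battery pack goes flat into the charger's pocket with its black contact end towards the charger's raised head, the dropper bottle upright into the deep round bottle stand, the calibration cup base down into the seat of the calibration stand, and the two sensor modules upright in the sensor tray, one in each bay. Let everything sit fully down on its floor, and leave the glass flask standing where it is.

Things in the scene. Friction and masses are not known exactly. Their poses are not given: they have to be found in the camera images.
- battery_mid (a point): Centre (half-way up) of the dark grey battery pack, a flat block 46 (x) x 89 (y) x 21 (z) mm lying label up on the worktop, 160 g. Its y runs along its length, z up; the black contact block is at its -y end. Grasp it across its 46 mm width.
- bottle_mid (a point): Centre, half-way up (50 mm over its underside), of the brown dropper bottle in front of the robot (one farther off to the left is not meant), 100 mm tall, standing upright, 60 g: round body 32 mm across up to 45 mm height, a narrow black cap above 60 mm. z up.
- cup_mid (a point): Centre, half-way up (16 mm over its underside), of the calibration cup, 32 mm tall, 22 g: a round cup 39 mm across with upright sides from its base to 13 mm height, tapering above to a narrow tube on top. z up.
- sensor_a_mid (a point): Centre, half-way up (8 mm over its underside), of one of two alike sensor modules: a small upright white barrel 20 mm across and 16 mm tall, 18 g. z up.
- sensor_b_mid (a point): Centre, half-way up, of the other sensor module, just like sensor_a; either may go in either bay.
- charger: Black desktop charger 86 x 157 mm, fixed. Origin on the worktop under its middle, z up, +y towards its raised head (28 mm high, face at y = +36 mm) with the brass contacts. Pocket 62 (x) x 105 (y) mm centred at y = -16 mm, floor 6 mm over the worktop; guards 18 mm high, open on both long sides from y = -44 to +12 mm for fingers. A pack seated right has its +y opposite to the charger's.
- cal_stand: Calibration stand, fixed: aluminium plate 82 x 82 mm, 10 mm high, with one round seat in the middle, 55 mm across, 4 mm deep (floor 6 mm over the worktop). Origin on the worktop under the middle of the seat, z up. A grey console 34 mm high with dial and brass outlet (to 50 mm) stands on its +x side, its face 41 mm from the origin.
- bottle_stand: Grey round bottle stand, fixed: foot 88 mm across, 8 mm high, with an upright collar 57 mm across, 25 mm high. Well 49 mm across, floor 5 mm over the worktop. Origin on the worktop under the middle of the well, z up.
- sensor_tray: Low grey tray 70 (x) x 120 (y) mm, 12 mm high, fixed, with two round bays 36 mm across and 5 mm deep (floor 7 mm over the worktop), centred at y = -25 and y = +25 mm. Origin on the worktop under the middle of the tray, z up.
- flask: White stoppered glass flask, 55 mm across and 118 mm tall, standing loose; not to be disturbed. Origin at the centre of its underside.
Things that resemble listed ones, but are neither listed nor needed, are in the scene too. There is more than one size of the part that bears cup_mid; the job needs the largest.

How it is judged:
At the end, for the whole second after the job is handed in: Each spare is within about 1 cm of the middle of its own bay, resting on the bay floor, upright and at rest: battery in charger, contact end at the head, bottle in bottle stand, cup in calibration stand seat, one sensor in each tray bay; the flask still stands within 30 mm of where it was (x of battery_mid in the frame of charger between -0.011 and 0.011 m and y of battery_mid in the frame of charger between -0.027 and -0.005 m and z of battery_mid in the frame of charger between 0.012 and 0.0195 m and angle between each of battery_mid, bottle_mid's own z axis and vertical below 0.1 rad and angle between the y axis of battery_mid and the y axis of charger, either way round below 0.2 rad and y of charger in the frame of battery_mid below -0.003 m and horizontal distance between bottle_mid and bottle_stand below 0.011 m and z of bottle_mid in the frame of bottle_stand between 0.05 and 0.0585 m and horizontal distance between cup_mid and cal_stand below 0.011 m and z of cup_mid in the frame of cal_stand between 0.018 and 0.0245 m and angle between cup_mid's own z axis and vertical below 0.07 rad and ((x of sensor_a_mid in the frame of sensor_tray between -0.011 and 0.011 m and y of sensor_a_mid in the frame of sensor_tray between -0.036 and -0.014 m and z of sensor_a_mid in the frame of sensor_tray between 0.012 and 0.0175 m and angle between each of sensor_a_mid, sensor_b_mid's own z axis and vertical below 0.1 rad and x of sensor_b_mid in the frame of sensor_tray between -0.011 and 0.011 m and y of sensor_b_mid in the frame of sensor_tray between 0.014 and 0.036 m and z of sensor_b_mid in the frame of sensor_tray between 0.012 and 0.0175 m) or (x of sensor_b_mid in the frame of sensor_tray between -0.011 and 0.011 m and y of sensor_b_mid in the frame of sensor_tray between -0.036 and -0.014 m and z of sensor_b_mid in the frame of sensor_tray between 0.012 and 0.0175 m and angle between each of sensor_b_mid, sensor_a_mid's own z axis and vertical below 0.1 rad and x of sensor_a_mid in the frame of sensor_tray between -0.011 and 0.011 m and y of sensor_a_mid in the frame of sensor_tray between 0.014 and 0.036 m and z of sensor_a_mid in the frame of sensor_tray between 0.012 and 0.0175 m)) and linear speed of each of battery, bottle, cup, sensor_a, sensor_b below 0.02 m/s and not (distance of flask from where it was at the start of the episode above 0.03 m or angle between flask's own z axis and vertical above 0.35 rad)); the robot touches nothing.
It fails at once if the glass flask is pushed more than 30 mm or tipped over (distance of flask from where it was at the start of the episode above 0.03 m or angle between flask's own z axis and vertical above 0.35 rad).
It also fails if it takes over 115 s, if anything falls off the work surface, if the arm or the gripper's body presses on something with over 40 N, if the wrist force passes 120 N, or if a joint passes its speed limit or range.

## Robot

A 7-joint arm with a two-finger parallel gripper is mounted at the origin on a cart in front of the work surface, level with it; the furniture and walls round the work are solid. World frame = base frame: x ahead of the robot, y to its left, z up, the work surface at z = 0. Lengths are in m, angles in rad, forces in N, time in s.
With the tool pointing down it reaches from about 0.35 to 0.775 m from the base axis. Payload 3.1 kg.
Tool frame: the origin (TCP) lies at the very end of the fingers, on their centre line; the grasp point (between the pads) lies 19 mm behind it (ctrl.grasp_offset is the distance from the TCP to the grasp point, in m); z points along the fingers, y is the line along which they close (so a half turn about z gives the same grasp; the last joint's range is limited). The gripper opens to 85 mm and grips with 20 to 120 N. Pads are 22 mm wide; open, the fingers measure 114 mm over their backs; the gripper's body (76 mm by 85 mm) begins 54 mm behind the grasp point. The pads swing forward as they close: fully open they stand 13 mm farther back than shut.
Start: joints at [1.131, 0.311, 0.014, 1.512, -0.004, 1.319, -0.027], TCP at [0.213, -0.507, 0.231] pointing down, gripper open.
Joint ranges: [-2.7, 2.7], [-0.3, 1.91], [-1.27, 1.3], [0.12, 2.57], [-1.44, 4.58], [0.2, 2.03], [-3.05, 3.05]. Speed limits (rad/s): [2.79, 2.79, 3.14, 3.14, 3.14, 3.14, 3.14].

## Interface

Orientations are given as a rotation vector (axis times angle).
In Python, from station import ctrl gives the robot as it stands. The module is installed in compiled form; this text tells all that it offers.
- The arm moves only by the tool jog_arm, never from a script. Its argument "targets" is a list of rows, each an object with "travel": the shift along the tool's x, y, z as a fraction of full scale, a list of three; "turn": the turn, a rotation vector about the tool's x, y, z as a fraction of full scale, a list of three; "claw": the gripper command: -1 is shut, 1 is fully open, values between are in proportion. In form: [{"travel": [dx, dy, dz], "turn": [wx, wy, wz], "claw": claw}, ...]. A call has 1 to 12 rows; each row is the pose to reach, as a shift and turn from the pose commanded when the call began, along the tool's axes at that moment; what a row does not reach only later rows make up. Full scale, the value 1, is 800 mm for a shift and pi/2 rad for a turn. A row lasts 1/12 s, in which the tool goes at most 41.7 mm and 7.16 degrees, less where a joint would pass 70% of its speed; a pose out of reach is approached as far as the arm can. A call with a number of a shift or a turn outside -1 to 1 is refused whole. A call with a gripper value outside its range is refused whole. The fingers move at their own pace and stop on an object; "newtons" is the grip in N (left out, the last holds). Time passes only in rows, so rows that repeat a pose let the fingers close. It gives the time, the measured TCP pose, the force, the opening and the grip force at its end, in the units of the state.
- ctrl.state(): the state, without advancing time (a new reading comes with each control period).
- ctrl.get_image(name): name is "scene" or "top"; returns a dict with "frame" (400x640x3 uint8, red, green, blue), "camera_matrix" (3x3 intrinsics, pixels), "world_to_cam" (4x4, takes a point from world to camera coordinates). Camera axes: x right, y down, z forward; pixel columns grow to the right and rows downward; lengths in m; the calibration is good to about 2 mm. A picture is of the moment at which its call begins. There is no depth.
- ctrl.hand_in(): hands the job in; it is judged then, once.
Trained networks look in a picture, given as the dict that the camera call returned (one of the last four; its "shot" number tells which), for a name from the list of things; names that differ only in an ending like _2 or _b are one class to them, and where a whole thing is asked for, a point or a joint stands for the part that bears it (a point fixed in the world has none). Each returns a list of dicts, best first, with "score" (0 to 1); they miss things now and then, are a little off and sometimes report something else, mostly with a low value. They report only what shows in the picture. A call takes as long as a camera call. They do not tell look-alikes from the thing itself.
- ctrl.outline_of(picture, thing): "mask" (400x640 bool, what is visible of it) and "bbox" ([left, top, right, bottom] in pixels, round what is visible of it).
The state is a dict: "t": time; "joint_pos": joint angles; "qd": joint speeds; "tau": joint torques, N m; "ee_pos": TCP position; "tool_rot": TCP orientation; "force": force on the tool from outside, world axes, zero at the start; "torque": the same for the moment, N m; "finger_gap": finger opening in m; "grip_force": force on a finger pad.
Only numpy, scipy, OpenCV 4.12 (cv2) and the standard library are available. Lean on these libraries where they do the work, as an engineer would, in place of code of your own. Each camera call takes 0.05 s, during which the arm holds its last target. There are 200 camera calls.

## Working session

There is one attempt and no reset: what is moved stays moved. The work goes in short steps, Python scripts to look and compute and a tool call to move; the robot and the scene stay as the last step left them, time stands still between calls to the robot, and variables do not carry over. Pictures are saved under pics/ and viewed, at most 14 in all, crops included, and the job is handed in when it is done.

Besides the shell and the picture viewer there is one more tool, called by a JSON object that holds its "method" and its "body". jog_arm: Moves the arm, as the interface text tells. Shift numbers are shares of 800 mm and turn numbers shares of pi/2 rad, none past 1 either way. Its arguments: {"type":"object","properties":{"targets":{"type":"array"},"newtons":{"type":"number"}},"required":["targets"]}

```bash
mkdir -p pics; cat > h.py <<'E'
import numpy as np, cv2, pickle
from station import ctrl
def shot(n,tag):
    p=ctrl.get_image(n); cv2.imwrite(f'pics/{tag}.png',p['frame'][:,:,::-1]); pickle.dump({k:p[k] for k in p},open(f'pics/{tag}.pkl','wb')); return p
def ray(p,u,v,z):
    K=np.array(p['camera_matrix']);T=np.array(p['world_to_cam']);R=T[:3,:3];c=-R.T@T[:3,3]
    d=R.T@np.linalg.inv(K)@[u,v,1]; return c+d*(z-c[2])/d[2]
def proj(p,X):
    K=np.array(p['camera_matrix']);T=np.array(p['world_to_cam']);q=K@(T[:3,:3]@np.array(X)+T[:3,3]);return q[:2]/q[2]
E
python3 - <<'E'
from h import *
s=ctrl.state();print({k:np.round(s[k],3) for k in s}); print(ctrl.grasp_offset)
zs=dict(battery_mid=.01,bottle_mid=.05,cup_mid=.01,sensor_a_mid=.008,charger=.01,cal_stand=.01,bottle_stand=.012,sensor_tray=.01,flask=.06)
for n in ['top','scene']:
    p=shot(n,n+'0'); T=np.array(p['world_to_cam']); print(n,np.round(-T[:3,:3].T@T[:3,3],3))
    for t in zs:
        for o in ctrl.outline_of(p,t):
            m=o['mask'];v,u=np.nonzero(m)
            if len(u)==0: continue
            b=o['bbox'];print(t,round(o['score'],2),np.round(b),len(u),np.round(ray(p,u.mean(),v.mean(),zs[t])[:2],3))
E
```

```text
{'t': np.float64(0.0), 'joint_pos': array([ 1.131,  0.312,  0.014,  1.513, -0.004,  1.319, -0.027]), 'qd': array([-0.001,  0.001,  0.001,  0.001,  0.   ,  0.002,  0.001]), 'tau': array([-0.0000e+00, -3.7992e+01,  1.4600e-01, -2.3059e+01,  1.2000e-02,
        1.4000e-02,  0.0000e+00]), 'ee_pos': array([ 0.213, -0.506,  0.23 ]), 'tool_rot': array([-3.077e+00, -6.200e-01,  1.000e-03]), 'force': array([-0.919, -1.062,  0.222]), 'torque': array([ 0.018, -0.048,  0.002]), 'grip_force': np.float64(0.0), 'finger_gap': np.float64(0.086)}
0.0187
top [0.39  0.009 1.134]
battery_mid 0.84 [356. 202. 382. 235.] 486 [ 0.412 -0.162]
cup_mid 0.68 [208. 232. 223. 244.] 182 [0.355 0.28 ]
cup_mid 0.49 [228. 207. 238. 218.] 98 [0.431 0.232]
cup_mid 0.44 [216. 259. 228. 271.] 100 [0.277 0.263]
cup_mid 0.39 [220. 130. 257. 174.] 1282 [0.605 0.22 ]
sensor_a_mid 0.44 [320. 210. 322. 210.] 21 [ 0.442 -0.016]
charger 0.57 [289. 121. 348. 167.] 1582 [ 0.629 -0.005]
cal_stand 0.7 [219. 127. 255. 177.] 1244 [0.605 0.219]
bottle_stand 0.74 [167. 179. 197. 210.] 723 [0.48  0.383]
sensor_tray 0.56 [359. 137. 403. 168.] 960 [ 0.603 -0.189]
scene [-0.094  0.885  0.518]
battery_mid 0.69 [362. 192. 391. 204.] 346 [ 0.413 -0.162]
bottle_mid 0.83 [306. 207. 323. 248.] 398 [0.407 0.151]
cup_mid 0.76 [293. 268. 312. 286.] 232 [0.355 0.283]
cup_mid 0.67 [333. 280. 343. 292.] 115 [0.275 0.268]
cup_mid 0.56 [283. 255. 296. 263.] 105 [0.427 0.236]
sensor_a_mid 0.38 [339. 211. 343. 220.] 36 [ 0.442 -0.015]
cal_stand 0.68 [209. 222. 266. 250.] 1126 [0.611 0.222]
cal_stand 0.56 [372. 144. 391. 179.] 346 [ 0.534 -0.476]
bottle_stand 0.94 [203. 270. 246. 302.] 906 [0.477 0.393]
bottle_stand 0.46 [294. 268. 311. 286.] 246 [0.353 0.284]
sensor_tray 0.69 [308. 179. 341. 194.] 371 [ 0.599 -0.181]
flask 0.57 [374. 145. 388. 178.] 310 [ 0.465 -0.329]
```

View pics/top0.png

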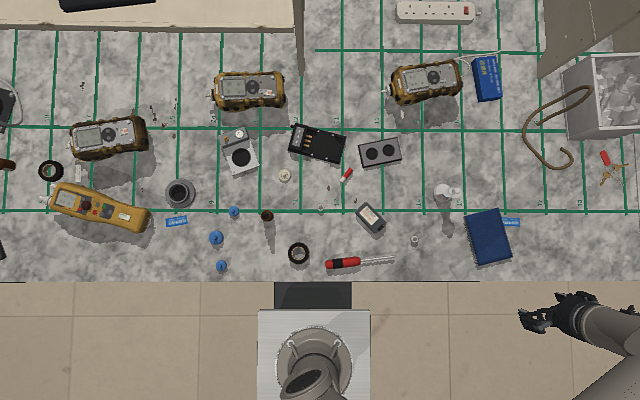

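View pics/scene0.png

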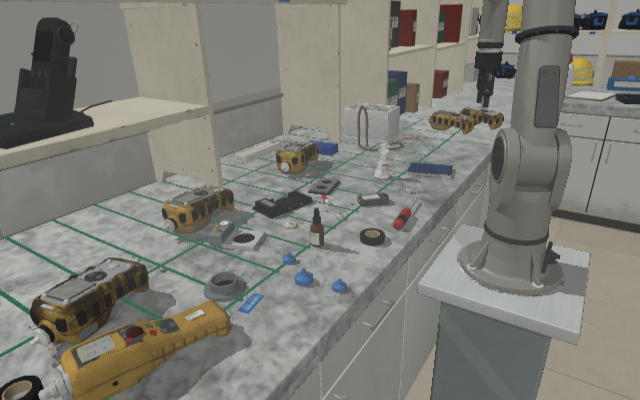

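```bash
python3 - <<'E'
import cv2
a=cv2.imread('pics/top0.png');b=cv2.imread('pics/scene0.png')
cv2.imwrite('pics/c1.png',cv2.resize(a[115:275,200:440],(800,533),interpolation=cv2.INTER_CUBIC))
cv2.imwrite('pics/c2.png',cv2.resize(b[160:300,200:430],(800,487),interpolation=cv2.INTER_CUBIC))
E
```

```text
(no output)
```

View pics/c1.png

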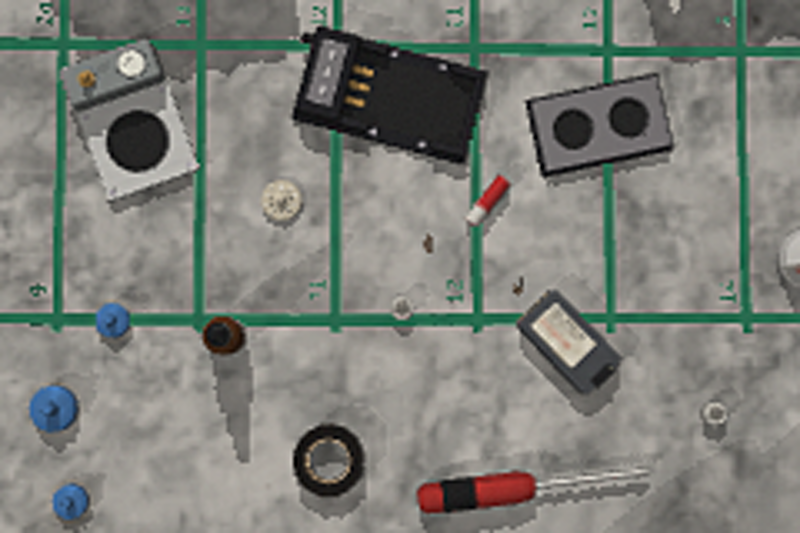

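View pics/c2.png

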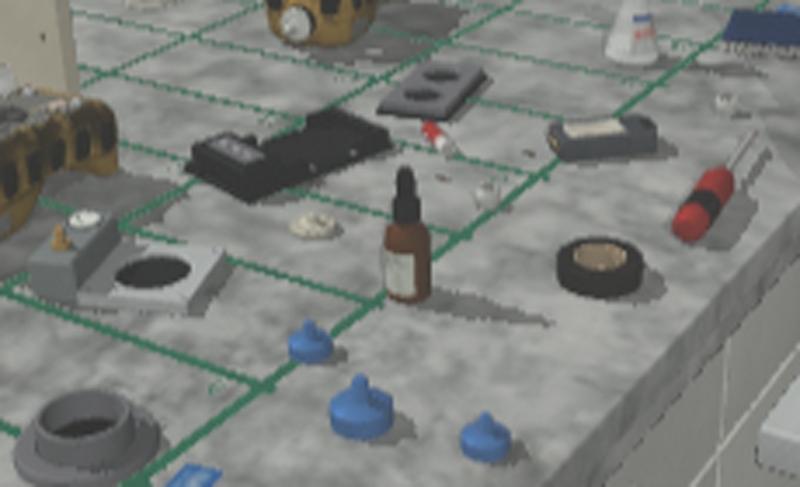

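```bash
cat > est.py <<'E'
from h import *
p=pickle.load(open('pics/top0.pkl','rb'));q=pickle.load(open('pics/scene0.pkl','rb'))
def c(u,v): return (u+.5)/3.3333-.5+200,(v+.5)/3.3333-.5+115
W=lambda u,v,z: ray(p,*c(u,v),z)[:2]
r=np.round
def L(*a): return np.array(a)
if __name__=='__main__':
    print('sensA',r(W(402,307,.016),4),'sensB',r(W(714,413,.016),4))
    print('cup',r(W(54,408,.013),4)); print('bottle base~',r(ray(q,314.5,247,0)[:2],4), 'cap', r(W(218,336,.10),4))
    print('cal',r(W(138,140,.010),4),'corner',[r(W(*k,.010),4) for k in [(200,168),(110,200),(75,110)]])
    a,b=W(573,129,.012),W(629,117,.012);print('tray',r((a+b)/2,4),r(a,4),r(b,4),np.linalg.norm(a-b))
    k=[W(486,70,.018),W(467,160,.018),W(293,117,.028),W(318,28,.028)];print('chg',r(k,4),r(np.mean(k,0),4),[r(np.linalg.norm(k[i]-k[i-1]),4) for i in range(4)], 'yaw of +y', np.arctan2(*((k[2]+k[3]-k[0]-k[1])[::-1])))
    k=[W(554,290,.021),W(518,323,.021),W(580,385,.021),W(620,355,.021)];print('bat',r(k,4),r(np.mean(k,0),4),[r(np.linalg.norm(k[i]-k[i-1]),4) for i in range(4)],'yaw of +y', np.arctan2(*((k[0]+k[1]-k[2]-k[3])[::-1])))
    print('bstand', r(ray(p,180.3,192,.025)[:2],4))
E
python3 est.py
python3 - <<'E'
import cv2
a=cv2.imread('pics/top0.png')
cv2.imwrite('pics/c3.png',cv2.resize(a[170:220,155:215],(720,600),interpolation=cv2.INTER_CUBIC))
E
```

```text
sensA [ 0.4428 -0.017 ] sensB [ 0.3528 -0.2847]
cup [0.3561 0.2782]
bottle base~ [0.4158 0.1499] cap [0.4154 0.1301]
cal [0.5871 0.2123] corner [array([0.563 , 0.1583]), array([0.5346, 0.2353]), array([0.6131, 0.2672])]
tray [ 0.6046 -0.1908] [ 0.5991 -0.1661] [ 0.6101 -0.2154] 0.05050744589248828
chg [[ 0.6494 -0.0896]
 [ 0.5702 -0.0729]
 [ 0.6048  0.0772]
 [ 0.6827  0.0564]] [ 0.6268 -0.0072] [np.float64(0.1497), np.float64(0.081), np.float64(0.154), np.float64(0.0806)] yaw of +y 1.3453065593167683
bat [[ 0.4576 -0.1472]
 [ 0.4292 -0.1161]
 [ 0.3765 -0.1688]
 [ 0.4021 -0.2034]] [ 0.4164 -0.1589] [np.float64(0.079), np.float64(0.0421), np.float64(0.0745), np.float64(0.043)] yaw of +y 0.7893156838669428
bstand [0.4825 0.378 ]
```

View pics/c3.png

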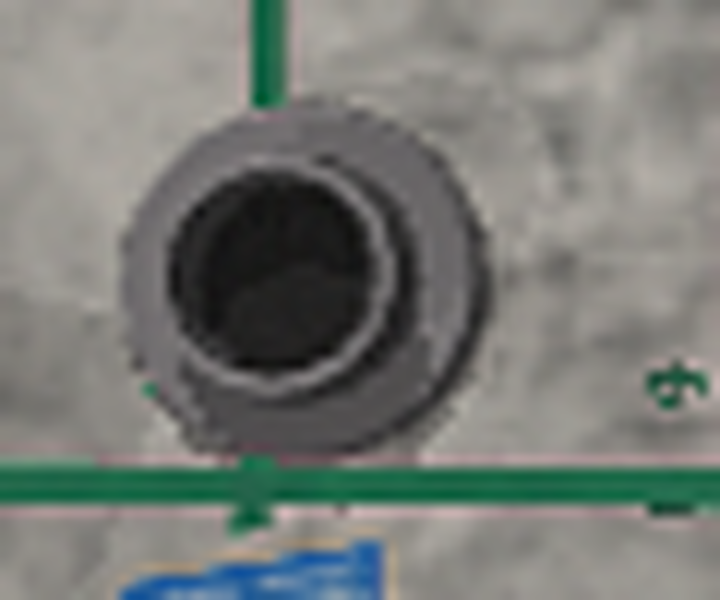

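```bash
cat > ov.py <<'E'
from est import *
def rect(o,yaw,w,l,z,cy=0):
    y=np.array([np.cos(yaw),np.sin(yaw)]);x=np.array([y[1],-y[0]])
    return [(*(np.array(o)+a*w/2*x+(cy+b*l/2)*y),z) for a,b in [(1,1),(1,-1),(-1,-1),(-1,1)]]
def circ(o,d,z): return [(o[0]+d/2*np.cos(t),o[1]+d/2*np.sin(t),z) for t in np.linspace(0,6.28,25)[:-1]]
bs=(ray(p,177.6,192.4,.025)[:2]+ray(p,179.9,192.7,.008)[:2])/2; print('bstand',bs)
P=dict(bat=([.4164,-.1589],.789),chg=([.6268,-.0072],1.345),cal=([.5871,.2123],0),tray=([.6046,-.1908],-1.352),bs=bs,bot=[.4154,.1301],cup=[.3561,.2782],sa=[.4428,-.017],sb=[.3528,-.2847])
def polys():
    return [rect(*P['bat'],46,89,21) if 0 else rect(*P['bat'],.046,.089,.021),rect(*P['bat'],.046,.089,0),
     rect(*P['chg'],.086,.157,0),rect(*P['chg'],.062,.105,.018,-.016),circ(P['cal'][0],.055,.010),rect(*P['tray'],.07,.12,.012),
     circ(P['bs'],.049,.025),circ(P['bs'],.088,.008),circ(P['bot'],.032,0),circ(P['bot'],.032,.045),circ(P['bot'],.012,.1),
     circ(P['cup'],.039,.013),circ(P['cup'],.039,0),circ(P['sa'],.02,.016),circ(P['sb'],.02,.016)]
def draw(pp,box,s,f):
    im=pp['frame'][:,:,::-1][box[1]:box[3],box[0]:box[2]];im=cv2.resize(im,None,fx=s,fy=s,interpolation=cv2.INTER_CUBIC)
    for g in polys():
        k=np.array([(proj(pp,X)-box[:2]+.5)*s-.5 for X in g]);cv2.polylines(im,[np.int32(k.round())],True,(255,0,255),1)
    cv2.imwrite(f,im)
if __name__=='__main__':
    draw(p,(165,115,435,275),2.96,'pics/o1.png');draw(q,(200,160,430,305),3.47,'pics/o2.png')
E
python3 ov.py; python3 - <<'E'
import sys;sys.path.insert(0,'.')
import os;os.chdir('.')
from h import *
p=shot('top','t1')
for t in ['battery_mid','charger','sensor_tray']:
    o=ctrl.outline_of(p,t)[0];m=o['mask'];v,u=np.nonzero(m);print(t,cv2.minAreaRect(np.stack([u,v],1).astype(np.float32)))
E
```

```text
bstand [0.48166934 0.38509466]
battery_mid ((370.7500305175781, 217.75003051757812), (30.405588150024414, 15.55634880065918), 45.0)
charger ((315.2967224121094, 142.29058837890625), (57.11341094970703, 30.29999351501465), 14.420774459838867)
sensor_tray ((379.41180419921875, 152.14706420898438), (23.768489837646484, 40.01837158203125), 75.96376037597656)
```

View pics/o1.png

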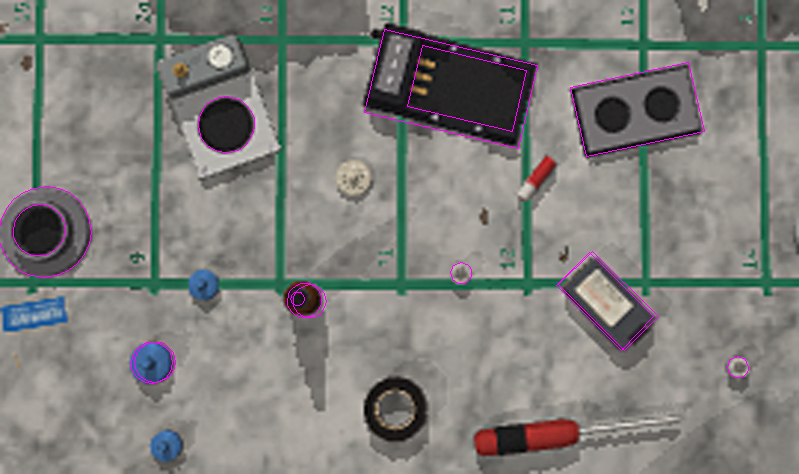

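View pics/o2.png

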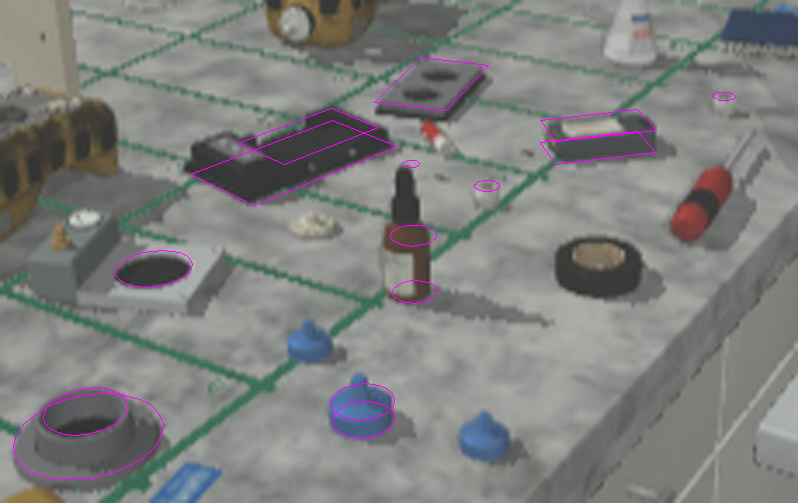

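```bash
cat > g.py <<'E'
import sys;from h import *
from scipy.spatial.transform import Rotation as Ro
# usage: g.py x,y,z,psi ...
s=ctrl.state();R=Ro.from_rotvec(s['tool_rot']).as_matrix();psi=np.arctan2(R[1,0],R[0,0])
print('t',round(s['t'],2),'pos',np.round(s['ee_pos'],4),'psi',round(psi,3),'tilt',round(np.degrees(np.arccos(-R[2,2])),2),'q',np.round(s['joint_pos'],2),'gap',round(s['finger_gap'],4),'gf',round(s['grip_force'],1),'F',np.round(s['force'],1))
for a in sys.argv[1:]:
    x,y,z,ps=map(float,a.split(','));d=R.T@(np.array([x,y,z])-s['ee_pos'])/.8
    Rt=np.array([[np.cos(ps),np.sin(ps),0],[np.sin(ps),-np.cos(ps),0],[0,0,-1]])
    w=Ro.from_matrix(R.T@Rt).as_rotvec()/(np.pi/2);print(a,'travel',np.round(d,4),'turn',np.round(w,4),'rows',round(max(np.linalg.norm(d)*.8/.0417,np.linalg.norm(w)*90/7.16),1))
E
python3 g.py .3528,-.2847,.12,.4 .3528,-.2847,.007,.4
```

```text
t 1.2 pos [ 0.2131 -0.5071  0.2313] psi 0.398 tilt 0.0 q [ 1.13  0.31  0.01  1.51 -0.    1.32 -0.03] gap 0.0857 gf 0.0 F [ 0.3 -0.3 -1.3]
.3528,-.2847,.12,.4 travel [ 0.2687 -0.1886  0.1391] turn [ 0.      0.     -0.0013] rows 6.8
.3528,-.2847,.007,.4 travel [ 0.2687 -0.1886  0.2804] turn [ 0.      0.     -0.0013] rows 8.3
```

{"method": "jog_arm", "body": {"targets": [{"travel":[0.2687,-0.1886,0.139],"turn":[0,0,0],"claw":0.2},{"travel":[0.2687,-0.1886,0.139],"turn":[0,0,0],"claw":0.2},{"travel":[0.2687,-0.1886,0.139],"turn":[0,0,0],"claw":0.2},{"travel":[0.2687,-0.1886,0.139],"turn":[0,0,0],"claw":0.2},{"travel":[0.2687,-0.1886,0.139],"turn":[0,0,0],"claw":0.2},{"travel":[0.2687,-0.1886,0.139],"turn":[0,0,0],"claw":0.2},{"travel":[0.2687,-0.1886,0.139],"turn":[0,0,0],"claw":0.2},{"travel":[0.2687,-0.1886,0.139],"turn":[0,0,0],"claw":0.2},{"travel":[0.2687,-0.1886,0.139],"turn":[0,0,0],"claw":0.2},{"travel":[0.2687,-0.1886,0.21],"turn":[0,0,0],"claw":0.2},{"travel":[0.2687,-0.1886,0.21],"turn":[0,0,0],"claw":0.2},{"travel":[0.2687,-0.1886,0.21],"turn":[0,0,0],"claw":0.2}], "newtons": 30}}

```text
t: 2.2
ee_pos: [0.3494, -0.2846, 0.0606]
tool_rot: [-3.076, -0.616, 0.008]
force: [-1.3, -0.6, -0.1]
finger_gap: 0.0514
grip_force: 0.0
```

```bash
python3 g.py .3528,-.2847,.007,.4; python3 - <<'E'
from h import *
p=shot('scene','s1');cv2.imwrite('pics/s1c.png',cv2.resize(p['frame'][:,:,::-1][140:240,340:500],(800,500),interpolation=cv2.INTER_CUBIC))
E
```

```text
t 2.2 pos [ 0.3494 -0.2846  0.0606] psi 0.395 tilt 0.4 q [ 0.77  0.3  -0.15  1.99  0.06  0.86 -0.59] gap 0.0514 gf 0.0 F [-1.3 -0.6 -0.1]
.3528,-.2847,.007,.4 travel [0.0041 0.0022 0.0669] turn [-0.0035  0.0027 -0.0031] rows 1.3
```

View pics/s1c.png

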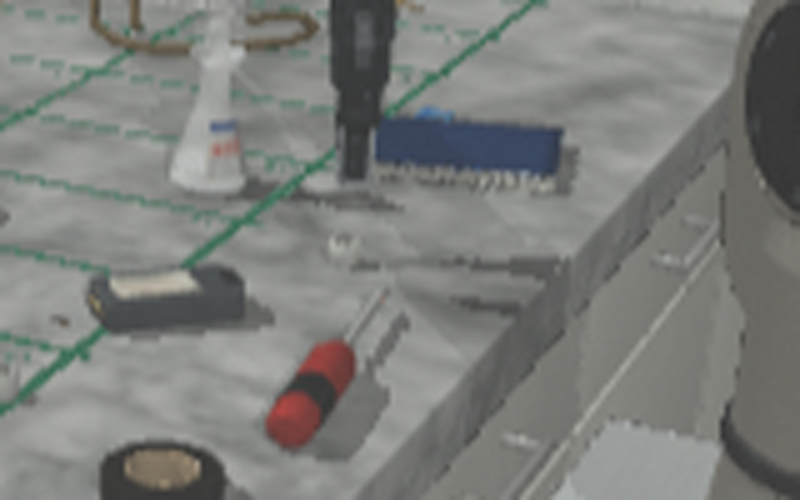

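{"method": "jog_arm", "body": {"targets": [{"travel":[0,0,0],"turn":[0,0,0],"claw":0.2},{"travel":[0,0,0],"turn":[0,0,0],"claw":0.2},{"travel":[0,0,0],"turn":[0,0,0],"claw":0.2}]}}

```text
t: 2.5
ee_pos: [0.3538, -0.2861, 0.0649]
tool_rot: [3.077, 0.619, 0.003]
force: [0.1, -0.3, -0.3]
finger_gap: 0.0513
grip_force: 0.0
```

```bash
python3 g.py .3528,-.2847,.007,.4; python3 - <<'E'
from h import *
p=pickle.load(open('pics/s1.pkl','rb'))
print(proj(p,[.3494,-.2846,.063]),proj(p,[.3528,-.2847,.008]),proj(p,[.3528,-.2847,.0]))
E
```

```text
t 2.5 pos [ 0.3538 -0.2861  0.0649] psi 0.397 tilt 0.21 q [ 0.77  0.3  -0.15  1.98  0.06  0.86 -0.59] gap 0.0513 gf 0.0 F [ 0.1 -0.3 -0.3]
.3528,-.2847,.007,.4 travel [-0.0006 -0.0023  0.0724] turn [ 0.0021 -0.001  -0.0019] rows 1.4
[410.1592402  173.33107607] [408.05263362 189.63572289] [407.89895341 191.9892891 ]
```

{"method": "jog_arm", "body": {"targets": [{"travel":[0,0,0.07],"turn":[0,0,0],"claw":0.2},{"travel":[0,0,0.07],"turn":[0,0,0],"claw":0.2},{"travel":[0,0,0.07],"turn":[0,0,0],"claw":0.2},{"travel":[0,0,0.07],"turn":[0,0,0],"claw":-1},{"travel":[0,0,0.07],"turn":[0,0,0],"claw":-1},{"travel":[0,0,0.07],"turn":[0,0,0],"claw":-1},{"travel":[0,0,0.07],"turn":[0,0,0],"claw":-1},{"travel":[0,0,0.07],"turn":[0,0,0],"claw":-1},{"travel":[0,0,0.07],"turn":[0,0,0],"claw":-1},{"travel":[0,0,0.07],"turn":[0,0,0],"claw":-1}]}}

```text
t: 3.33
ee_pos: [0.3543, -0.2858, 0.0091]
tool_rot: [3.076, 0.62, 0.004]
force: [-0.8, -0.1, 6.4]
finger_gap: 0.0169
grip_force: 29.5
```

```bash
python3 g.py .3528,-.2847,.17,.4 .6101,-.2154,.17,.4 .6101,-.2154,.06,.4 .6101,-.2154,.015,.4
```

```text
t 3.33 pos [ 0.3543 -0.2858  0.0091] psi 0.398 tilt 0.24 q [ 0.76  0.39 -0.14  2.03  0.08  0.72 -0.61] gap 0.0169 gf 29.5 F [-0.8 -0.1  6.4]
.3528,-.2847,.17,.4 travel [-0.0009 -0.0013 -0.2012] turn [ 0.0023 -0.0012 -0.0013] rows 3.9
.6101,-.2154,.17,.4 travel [ 0.3292  0.0434 -0.2004] turn [ 0.0023 -0.0012 -0.0013] rows 7.4
.6101,-.2154,.06,.4 travel [ 0.3289  0.0429 -0.0629] turn [ 0.0023 -0.0012 -0.0013] rows 6.5
.6101,-.2154,.015,.4 travel [ 0.3288  0.0427 -0.0066] turn [ 0.0023 -0.0012 -0.0013] rows 6.4
```

{"method": "jog_arm", "body": {"targets": [{"travel":[0,0,-0.06],"turn":[0,0,0],"claw":-1},{"travel":[0,0,-0.12],"turn":[0,0,0],"claw":-1},{"travel":[0,0,-0.2],"turn":[0,0,0],"claw":-1},{"travel":[0,0,-0.2],"turn":[0,0,0],"claw":-1},{"travel":[0,0,-0.2],"turn":[0,0,0],"claw":-1}]}}

```text
t: 3.75
ee_pos: [0.3576, -0.2881, 0.1755]
tool_rot: [3.066, 0.618, 0.017]
force: [0.1, -0.6, 0.5]
finger_gap: 0.0168
grip_force: 29.4
```

```bash
python3 g.py .6101,-.2154,.17,.4 .6101,-.2154,.06,.4; python3 - <<'E'
from h import *
p=shot('scene','s2');u,v=proj(p,[.354,-.286,.17]).astype(int);print(u,v);cv2.imwrite('pics/s2c.png',cv2.resize(p['frame'][:,:,::-1][v-30:v+30,u-40:u+40],(640,480),interpolation=cv2.INTER_CUBIC))
E
```

```text
t 3.75 pos [ 0.3576 -0.2881  0.1755] psi 0.398 tilt 1.0 q [ 0.78  0.16 -0.16  1.85  0.03  1.12 -0.56] gap 0.0168 gf 29.4 F [ 0.1 -0.6  0.5]
.6101,-.2154,.17,.4 travel [0.3261 0.0383 0.0102] turn [ 0.0098 -0.0052 -0.0014] rows 6.3
.6101,-.2154,.06,.4 travel [0.325  0.0362 0.1476] turn [ 0.0098 -0.0052 -0.0014] rows 6.9
411 139
```

View pics/s2c.png

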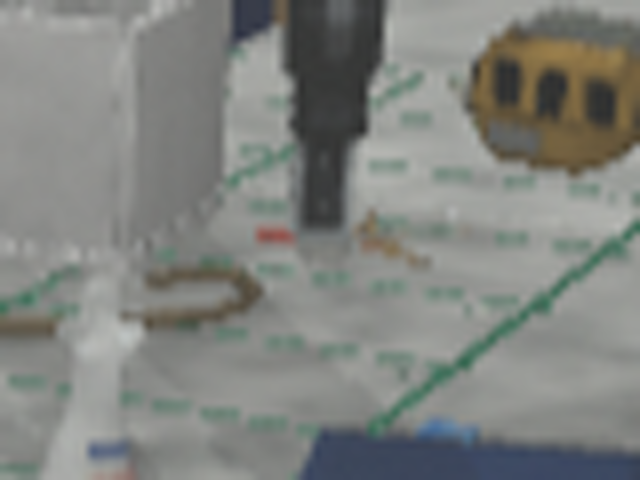

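{"method": "jog_arm", "body": {"targets": [{"travel":[0.33,0.0445,0],"turn":[0,0,0],"claw":-1},{"travel":[0.33,0.0445,0],"turn":[0,0,0],"claw":-1},{"travel":[0.33,0.0445,0],"turn":[0,0,0],"claw":-1},{"travel":[0.33,0.0445,0],"turn":[0,0,0],"claw":-1},{"travel":[0.33,0.0445,0],"turn":[0,0,0],"claw":-1},{"travel":[0.33,0.0445,0],"turn":[0,0,0],"claw":-1},{"travel":[0.33,0.0445,0],"turn":[0,0,0],"claw":-1},{"travel":[0.33,0.0445,0.15],"turn":[0,0,0],"claw":-1},{"travel":[0.33,0.0445,0.15],"turn":[0,0,0],"claw":-1},{"travel":[0.33,0.0445,0.15],"turn":[0,0,0],"claw":-1},{"travel":[0.33,0.0445,0.15],"turn":[0,0,0],"claw":-1},{"travel":[0.33,0.0445,0.15],"turn":[0,0,0],"claw":-1}]}}

```text
t: 4.8
ee_pos: [0.6069, -0.2144, 0.0439]
tool_rot: [-3.076, -0.62, 0.011]
force: [-0.7, 0.2, 1.3]
finger_gap: 0.0169
grip_force: 29.4
```

```bash
python3 g.py .6101,-.2154,.0165,.4
```

```text
t 4.8 pos [ 0.6069 -0.2144  0.0439] psi 0.398 tilt 0.47 q [ 0.45  0.67 -0.21  1.45  0.15  1.05 -0.97] gap 0.0169 gf 29.4 F [-0.7  0.2  1.3]
.6101,-.2154,.0165,.4 travel [0.0034 0.0029 0.0343] turn [-0.0034  0.004  -0.0013] rows 0.7
```

{"method": "jog_arm", "body": {"targets": [{"travel":[0.001,0,0.02],"turn":[0,0,0],"claw":-1},{"travel":[0.001,0,0.04],"turn":[0,0,0],"claw":-1},{"travel":[0.001,0,0.04],"turn":[0,0,0],"claw":-1},{"travel":[0.001,0,0.04],"turn":[0,0,0],"claw":-1}]}}

```text
t: 5.13
ee_pos: [0.6121, -0.2154, 0.0177]
tool_rot: [3.078, 0.62, 0.004]
force: [0.7, 0.0, -0.4]
finger_gap: 0.0167
grip_force: 31.4
```

```bash
python3 g.py .6101,-.2154,.0165,.4
```

```text
t 5.13 pos [ 0.6121 -0.2154  0.0177] psi 0.398 tilt 0.19 q [ 0.44  0.7  -0.21  1.47  0.16  0.99 -0.98] gap 0.0167 gf 31.4 F [ 0.7  0.  -0.4]
.6101,-.2154,.0165,.4 travel [-0.0023 -0.001   0.0015] turn [ 0.0014 -0.0016 -0.0015] rows 0.1
```

{"method": "jog_arm", "body": {"targets": [{"travel":[-0.0015,0,0.001],"turn":[0,0,0],"claw":-1},{"travel":[-0.0015,0,0.001],"turn":[0,0,0],"claw":-1},{"travel":[-0.0015,0,0.001],"turn":[0,0,0],"claw":0},{"travel":[-0.0015,0,0.001],"turn":[0,0,0],"claw":0},{"travel":[-0.0015,0,0.001],"turn":[0,0,0],"claw":0},{"travel":[-0.0015,0,0.001],"turn":[0,0,0],"claw":0},{"travel":[-0.0015,0,0.001],"turn":[0,0,0],"claw":0},{"travel":[-0.0015,0,-0.03],"turn":[0,0,0],"claw":0},{"travel":[-0.0015,0,-0.07],"turn":[0,0,0],"claw":0},{"travel":[-0.0015,0,-0.13],"turn":[0,0,0],"claw":0},{"travel":[-0.0015,0,-0.13],"turn":[0,0,0],"claw":0},{"travel":[-0.0015,0,-0.13],"turn":[0,0,0],"claw":0}]}}

```text
t: 6.13
ee_pos: [0.613, -0.2161, 0.1244]
tool_rot: [3.075, 0.62, 0.014]
force: [-0.6, 0.6, 0.6]
finger_gap: 0.0429
grip_force: 0.0
```

```bash
python3 g.py .4428,-.017,.12,.7 .4428,-.017,.06,.7
```

```text
t 6.13 pos [ 0.613  -0.2161  0.1244] psi 0.398 tilt 0.58 q [ 0.45  0.59 -0.22  1.37  0.13  1.19 -0.95] gap 0.0429 gf 0.0 F [-0.6  0.6  0.6]
.4428,-.017,.12,.7 travel [-0.0998 -0.3119  0.0027] turn [ 0.0048 -0.0042 -0.1923] rows 6.3
.4428,-.017,.06,.7 travel [-0.1003 -0.3124  0.0777] turn [ 0.0048 -0.0042 -0.1923] rows 6.5
```

{"method": "jog_arm", "body": {"targets": [{"travel":[-0.0985,-0.311,0],"turn":[0,0,0],"claw":0.2},{"travel":[-0.0985,-0.311,0],"turn":[0,0,0],"claw":0.2},{"travel":[-0.0985,-0.311,0],"turn":[0,0,0],"claw":0.2},{"travel":[-0.0985,-0.311,0],"turn":[0,0,0],"claw":0.2},{"travel":[-0.0985,-0.311,0],"turn":[0,0,0],"claw":0.2},{"travel":[-0.0985,-0.311,0],"turn":[0,0,0],"claw":0.2},{"travel":[-0.0985,-0.311,0],"turn":[0,0,0],"claw":0.2},{"travel":[-0.0985,-0.311,0.1],"turn":[0,0,0],"claw":0.2},{"travel":[-0.0985,-0.311,0.1],"turn":[0,0,0],"claw":0.2},{"travel":[-0.0985,-0.311,0.1],"turn":[0,0,0],"claw":0.2},{"travel":[-0.0985,-0.311,0.1],"turn":[0,0,0],"claw":0.2},{"travel":[-0.0985,-0.311,0.1],"turn":[0,0,0],"claw":0.2}]}}

```text
t: 7.13
ee_pos: [0.4415, -0.0166, 0.0402]
tool_rot: [3.08, 0.62, 0.002]
force: [0.8, -0.4, -0.5]
finger_gap: 0.0513
grip_force: 0.0
```

```bash
python3 g.py .4428,-.017,.009,.398; python3 - <<'E'
from h import *
p=shot('scene','s3')
a=p['frame'][:,:,::-1][150:230,270:400]
cv2.imwrite('pics/s3c.png',cv2.resize(a,(780,480),interpolation=cv2.INTER_CUBIC))
E
```

```text
t 7.13 pos [ 0.4415 -0.0166  0.0402] psi 0.398 tilt 0.06 q [ 0.26  0.33 -0.31  2.03  0.14  0.8  -1.3 ] gap 0.0513 gf 0.0 F [ 0.8 -0.4 -0.5]
.4428,-.017,.009,.398 travel [0.0013 0.0011 0.0389] turn [ 0.0002 -0.0006 -0.0003] rows 0.7
```

View pics/s3c.png

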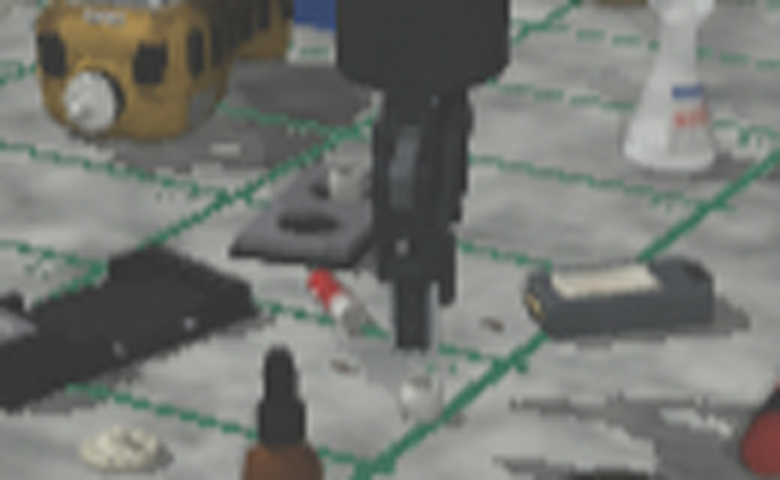

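{"method": "jog_arm", "body": {"targets": [{"travel":[0,0,0.039],"turn":[0,0,0],"claw":0.2},{"travel":[0,0,0.039],"turn":[0,0,0],"claw":0.2},{"travel":[0,0,0.039],"turn":[0,0,0],"claw":0.2},{"travel":[0,0,0.039],"turn":[0,0,0],"claw":-1},{"travel":[0,0,0.039],"turn":[0,0,0],"claw":-1},{"travel":[0,0,0.039],"turn":[0,0,0],"claw":-1},{"travel":[0,0,0.039],"turn":[0,0,0],"claw":-1},{"travel":[0,0,0.039],"turn":[0,0,0],"claw":-1},{"travel":[0,0,0.039],"turn":[0,0,0],"claw":-1},{"travel":[0,0,0.039],"turn":[0,0,0],"claw":-1}]}}

```text
t: 8.02
ee_pos: [0.4421, -0.0165, 0.0097]
tool_rot: [3.079, 0.621, 0.005]
force: [-0.9, -1.0, 6.1]
finger_gap: 0.0168
grip_force: 29.2
```

```bash
python3 g.py .4428,-.017,.1,.398 .5991,-.1661,.1,.398 .5991,-.1661,.05,.398
```

```text
t 8.02 pos [ 0.4421 -0.0165  0.0097] psi 0.398 tilt 0.18 q [ 0.24  0.38 -0.3   2.06  0.17  0.72 -1.33] gap 0.0168 gf 29.2 F [-0.9 -1.   6.1]
.4428,-.017,.1,.398 travel [ 0.0009  0.0011 -0.1128] turn [ 0.001  -0.0017 -0.    ] rows 2.2
.5991,-.1661,.1,.398 travel [ 0.1088  0.2486 -0.1121] turn [ 0.001  -0.0017 -0.    ] rows 5.6
.5991,-.1661,.05,.398 travel [ 0.1086  0.2485 -0.0496] turn [ 0.001  -0.0017 -0.    ] rows 5.3
```

{"method": "jog_arm", "body": {"targets": [{"travel":[0,0,-0.05],"turn":[0,0,0],"claw":-1},{"travel":[0,0,-0.1],"turn":[0,0,0],"claw":-1},{"travel":[0.1088,0.2486,-0.1121],"turn":[0,0,0],"claw":-1},{"travel":[0.1088,0.2486,-0.1121],"turn":[0,0,0],"claw":-1},{"travel":[0.1088,0.2486,-0.1121],"turn":[0,0,0],"claw":-1},{"travel":[0.1088,0.2486,-0.1121],"turn":[0,0,0],"claw":-1},{"travel":[0.1088,0.2486,-0.1121],"turn":[0,0,0],"claw":-1},{"travel":[0.1088,0.2486,-0.1121],"turn":[0,0,0],"claw":-1},{"travel":[0.1088,0.2486,-0.04],"turn":[0,0,0],"claw":-1},{"travel":[0.1088,0.2486,-0.04],"turn":[0,0,0],"claw":-1},{"travel":[0.1088,0.2486,-0.04],"turn":[0,0,0],"claw":-1},{"travel":[0.1088,0.2486,-0.04],"turn":[0,0,0],"claw":-1}]}}

```text
t: 9.02
ee_pos: [0.597, -0.1659, 0.0395]
tool_rot: [-3.078, -0.621, 0.003]
force: [0.0, -0.2, 0.9]
finger_gap: 0.0168
grip_force: 29.4
```

```bash
python3 g.py .5991,-.1661,.0175,.398
```

```text
t 9.02 pos [ 0.597  -0.1659  0.0395] psi 0.398 tilt 0.13 q [ 0.4   0.63 -0.23  1.54  0.16  1.   -1.05] gap 0.0168 gf 29.4 F [ 0.  -0.2  0.9]
.5991,-.1661,.0175,.398 travel [0.0023 0.0013 0.0275] turn [-0.001   0.0011 -0.    ] rows 0.5
```

{"method": "jog_arm", "body": {"targets": [{"travel":[0.001,0.001,0.0275],"turn":[0,0,0],"claw":-1},{"travel":[0.001,0.001,0.0275],"turn":[0,0,0],"claw":-1},{"travel":[0.001,0.001,0.0275],"turn":[0,0,0],"claw":-1},{"travel":[0.001,0.001,0.0285],"turn":[0,0,0],"claw":-1}]}}

```text
t: 9.35
ee_pos: [0.6002, -0.1667, 0.0194]
tool_rot: [3.078, 0.621, 0.005]
force: [-1.1, 0.1, 0.2]
finger_gap: 0.0166
grip_force: 29.4
```

```bash
python3 g.py .5991,-.1661,.017,.398
```

```text
t 9.35 pos [ 0.6002 -0.1667  0.0194] psi 0.398 tilt 0.19 q [ 0.4   0.65 -0.23  1.55  0.17  0.95 -1.06] gap 0.0166 gf 29.4 F [-1.1  0.1  0.2]
.5991,-.1661,.017,.398 travel [-0.001  -0.0012  0.003 ] turn [ 0.0012 -0.0016  0.0001] rows 0.1
```

{"method": "jog_arm", "body": {"targets": [{"travel":[0,0,0.003],"turn":[0,0,0],"claw":-1},{"travel":[0,0,0.003],"turn":[0,0,0],"claw":-1},{"travel":[0,0,0.003],"turn":[0,0,0],"claw":-0.2},{"travel":[0,0,0.003],"turn":[0,0,0],"claw":-0.2},{"travel":[0,0,0.003],"turn":[0,0,0],"claw":-0.2},{"travel":[0,0,0.003],"turn":[0,0,0],"claw":-0.2},{"travel":[0,0,0.003],"turn":[0,0,0],"claw":-0.2},{"travel":[0,0,-0.03],"turn":[0,0,0],"claw":-0.2},{"travel":[0,0,-0.07],"turn":[0,0,0],"claw":-0.2},{"travel":[0,0,-0.12],"turn":[0,0,0],"claw":0},{"travel":[0,0,-0.12],"turn":[0,0,0],"claw":1},{"travel":[0,0,-0.12],"turn":[0,0,0],"claw":1}]}}

```text
t: 10.35
ee_pos: [0.6014, -0.167, 0.1168]
tool_rot: [3.077, 0.62, 0.01]
force: [-0.1, -0.1, 0.7]
finger_gap: 0.0654
grip_force: 0.0
```

```bash
python3 g.py .4164,-.1589,.12,.785 .4164,-.1589,.06,.785
```

```text
t 10.35 pos [ 0.6014 -0.167   0.1168] psi 0.398 tilt 0.42 q [ 0.41  0.55 -0.25  1.46  0.14  1.14 -1.03] gap 0.0654 gf 0.0 F [-0.1 -0.1  0.7]
.4164,-.1589,.12,.785 travel [-0.2093 -0.0989 -0.0057] turn [ 0.0035 -0.0031 -0.2465] rows 4.4
.4164,-.1589,.06,.785 travel [-0.2097 -0.0992  0.0693] turn [ 0.0035 -0.0031 -0.2465] rows 4.6
```

{"method": "jog_arm", "body": {"targets": [{"travel":[-0.208,-0.098,0],"turn":[0,0,-0.2465],"claw":1},{"travel":[-0.208,-0.098,0],"turn":[0,0,-0.2465],"claw":1},{"travel":[-0.208,-0.098,0],"turn":[0,0,-0.2465],"claw":1},{"travel":[-0.208,-0.098,0],"turn":[0,0,-0.2465],"claw":1},{"travel":[-0.208,-0.098,0],"turn":[0,0,-0.2465],"claw":1},{"travel":[-0.208,-0.098,0.07],"turn":[0,0,-0.2465],"claw":1},{"travel":[-0.208,-0.098,0.07],"turn":[0,0,-0.2465],"claw":1},{"travel":[-0.208,-0.098,0.07],"turn":[0,0,-0.2465],"claw":1},{"travel":[-0.208,-0.098,0.07],"turn":[0,0,-0.2465],"claw":1},{"travel":[-0.208,-0.098,0.07],"turn":[0,0,-0.2465],"claw":1}]}}

```text
t: 11.18
ee_pos: [0.4158, -0.1588, 0.0576]
tool_rot: [2.902, 1.202, 0.001]
force: [0.3, -1.8, -0.2]
finger_gap: 0.0856
grip_force: 0.0
```

```bash
python3 g.py .4164,-.1589,.006,.785
```

```text
t 11.18 pos [ 0.4158 -0.1588  0.0576] psi 0.785 tilt 0.04 q [ 0.61  0.31 -0.34  2.01  0.14  0.84 -0.59] gap 0.0856 gf 0.0 F [ 0.3 -1.8 -0.2]
.4164,-.1589,.006,.785 travel [0.0004 0.0006 0.0645] turn [ 0.0002 -0.0003  0.0002] rows 1.2
```

{"method": "jog_arm", "body": {"targets": [{"travel":[0.0004,0.0006,0.04],"turn":[0,0,0],"claw":1},{"travel":[0.0004,0.0006,0.067],"turn":[0,0,0],"claw":1},{"travel":[0.0004,0.0006,0.067],"turn":[0,0,0],"claw":1},{"travel":[0.0004,0.0006,0.067],"turn":[0,0,0],"claw":-1},{"travel":[0.0004,0.0006,0.067],"turn":[0,0,0],"claw":-1},{"travel":[0.0004,0.0006,0.067],"turn":[0,0,0],"claw":-1},{"travel":[0.0004,0.0006,0.067],"turn":[0,0,0],"claw":-1},{"travel":[0.0004,0.0006,0.067],"turn":[0,0,0],"claw":-1},{"travel":[0.0004,0.0006,0.067],"turn":[0,0,0],"claw":-1},{"travel":[0.0004,0.0006,0.067],"turn":[0,0,0],"claw":-1},{"travel":[0.0004,0.0006,0.067],"turn":[0,0,0],"claw":-1}], "newtons": 50}}

```text
t: 12.1
ee_pos: [0.4176, -0.1595, 0.0056]
tool_rot: [2.9, 1.2, 0.005]
force: [-0.1, 0.4, 7.0]
finger_gap: 0.0447
grip_force: 52.5
```

```bash
python3 g.py .4164,-.1589,.12,.785 .52,-.09,.12,2.0
```

```text
t 12.1 pos [ 0.4176 -0.1595  0.0056] psi 0.785 tilt 0.24 q [ 0.59  0.4  -0.32  2.05  0.19  0.71 -0.63] gap 0.0447 gf 52.5 F [-0.1  0.4  7. ]
.4164,-.1589,.12,.785 travel [-0.0003 -0.001  -0.1431] turn [ 0.0025 -0.001  -0.    ] rows 2.7
.52,-.09,.12,2.0 travel [ 0.1521  0.0296 -0.1427] turn [ 2.800e-03  6.000e-04 -7.735e-01] rows 9.7
```

{"method": "jog_arm", "body": {"targets": [{"travel":[0,0,-0.05],"turn":[0,0,0],"claw":-1},{"travel":[0,0,-0.1],"turn":[0,0,0],"claw":-1},{"travel":[0.152,0.03,-0.143],"turn":[0,0,-0.773],"claw":-1},{"travel":[0.152,0.03,-0.143],"turn":[0,0,-0.773],"claw":-1},{"travel":[0.152,0.03,-0.143],"turn":[0,0,-0.773],"claw":-1},{"travel":[0.152,0.03,-0.143],"turn":[0,0,-0.773],"claw":-1},{"travel":[0.152,0.03,-0.143],"turn":[0,0,-0.773],"claw":-1},{"travel":[0.152,0.03,-0.143],"turn":[0,0,-0.773],"claw":-1},{"travel":[0.152,0.03,-0.143],"turn":[0,0,-0.773],"claw":-1},{"travel":[0.152,0.03,-0.143],"turn":[0,0,-0.773],"claw":-1},{"travel":[0.152,0.03,-0.143],"turn":[0,0,-0.773],"claw":-1},{"travel":[0.152,0.03,-0.143],"turn":[0,0,-0.773],"claw":-1}]}}

```text
t: 13.1
ee_pos: [0.5182, -0.0901, 0.1182]
tool_rot: [-1.691, -2.647, 0.001]
force: [-0.0, -0.7, -2.8]
finger_gap: 0.0444
grip_force: 52.7
```

```bash
python3 g.py .6232,-.0228,.12,3.3
```

```text
t 13.1 pos [ 0.5182 -0.0901  0.1182] psi 2.005 tilt 0.03 q [ 0.62  0.43 -0.63  1.72  0.28  1.08  0.33] gap 0.0444 gf 52.7 F [-0.  -0.7 -2.8]
.6232,-.0228,.12,3.3 travel [ 0.0212  0.1544 -0.0024] turn [-3.000e-04 -2.000e-04 -8.246e-01] rows 10.4
```

{"method": "jog_arm", "body": {"targets": [{"travel":[0.0212,0.1544,-0.0024],"turn":[0,0,-0.8246],"claw":-1},{"travel":[0.0212,0.1544,-0.0024],"turn":[0,0,-0.8246],"claw":-1},{"travel":[0.0212,0.1544,-0.0024],"turn":[0,0,-0.8246],"claw":-1},{"travel":[0.0212,0.1544,-0.0024],"turn":[0,0,-0.8246],"claw":-1},{"travel":[0.0212,0.1544,-0.0024],"turn":[0,0,-0.8246],"claw":-1},{"travel":[0.0212,0.1544,-0.0024],"turn":[0,0,-0.8246],"claw":-1},{"travel":[0.0212,0.1544,-0.0024],"turn":[0,0,-0.8246],"claw":-1},{"travel":[0.0212,0.1544,-0.0024],"turn":[0,0,-0.8246],"claw":-1},{"travel":[0.0212,0.1544,-0.0024],"turn":[0,0,-0.8246],"claw":-1},{"travel":[0.0212,0.1544,-0.0024],"turn":[0,0,-0.8246],"claw":-1},{"travel":[0.0212,0.1544,-0.0024],"turn":[0,0,-0.8246],"claw":-1}]}}

```text
t: 14.02
ee_pos: [0.6236, -0.0238, 0.1198]
tool_rot: [0.247, -3.131, 0.001]
force: [-0.3, 1.3, -1.8]
finger_gap: 0.0444
grip_force: 52.7
```

```bash
python3 g.py .6232,-.0228,.12,4.47
```

```text
t 14.02 pos [ 0.6236 -0.0238  0.1198] psi -2.984 tilt 0.06 q [ 0.55  0.7  -0.88  1.43  0.55  1.27  1.34] gap 0.0444 gf 52.7 F [-0.3  1.3 -1.8]
.6232,-.0228,.12,4.47 travel [ 0.0003  0.0013 -0.0003] turn [ 2.000e-04 -7.000e-04 -7.455e-01] rows 9.4
```

{"method": "jog_arm", "body": {"targets": [{"travel":[0,0.001,0],"turn":[0,0,-0.7455],"claw":-1},{"travel":[0,0.001,0],"turn":[0,0,-0.7455],"claw":-1},{"travel":[0,0.001,0],"turn":[0,0,-0.7455],"claw":-1},{"travel":[0,0.001,0],"turn":[0,0,-0.7455],"claw":-1},{"travel":[0,0.001,0],"turn":[0,0,-0.7455],"claw":-1},{"travel":[0,0.001,0],"turn":[0,0,-0.7455],"claw":-1},{"travel":[0,0.001,0],"turn":[0,0,-0.7455],"claw":-1},{"travel":[0,0.001,0],"turn":[0,0,-0.7455],"claw":-1},{"travel":[0,0.001,0],"turn":[0,0,-0.7455],"claw":-1},{"travel":[0,0.001,0],"turn":[0,0,-0.7455],"claw":-1},{"travel":[0,0.001,0],"turn":[0,0,-0.7455],"claw":-1}]}}

```text
t: 14.93
ee_pos: [0.6235, -0.0231, 0.1196]
tool_rot: [1.93, -2.477, -0.0]
force: [-0.4, -0.7, -2.0]
finger_gap: 0.0443
grip_force: 52.8
```

```bash
python3 g.py .6232,-.0228,.04,4.487
```

```text
t 14.93 pos [ 0.6235 -0.0231  0.1196] psi -1.818 tilt 0.06 q [ 0.65  0.82 -1.13  1.43  0.74  1.36  2.39] gap 0.0443 gf 52.8 F [-0.4 -0.7 -2. ]
.6232,-.0228,.04,4.487 travel [-0.0004  0.0004  0.0995] turn [ 0.0006 -0.0004 -0.0137] rows 1.9
```

{"method": "jog_arm", "body": {"targets": [{"travel":[-0.0004,0.0004,0.05],"turn":[0,0,-0.0137],"claw":-1},{"travel":[-0.0004,0.0004,0.09],"turn":[0,0,-0.0137],"claw":-1},{"travel":[-0.0004,0.0004,0.1],"turn":[0,0,-0.0137],"claw":-1},{"travel":[-0.0004,0.0004,0.11],"turn":[0,0,-0.0137],"claw":-1},{"travel":[-0.0004,0.0004,0.12],"turn":[0,0,-0.0137],"claw":-1},{"travel":[-0.0004,0.0004,0.125],"turn":[0,0,-0.0137],"claw":-1},{"travel":[-0.0004,0.0004,0.13],"turn":[0,0,-0.0137],"claw":-1},{"travel":[-0.0004,0.0004,0.13],"turn":[0,0,-0.0137],"claw":-1}]}}

```text
t: 15.6
ee_pos: [0.624, -0.0219, 0.0164]
tool_rot: [-1.957, 2.457, -0.001]
force: [-0.5, -0.5, -2.4]
finger_gap: 0.0448
grip_force: 52.7
```

```bash
python3 g.py .6232,-.0228,.0125,4.487
```

```text
t 15.6 pos [ 0.624  -0.0219  0.0164] psi -1.796 tilt 0.05 q [ 0.62  0.92 -1.05  1.52  0.84  1.2   2.34] gap 0.0448 gf 52.7 F [-0.5 -0.5 -2.4]
.6232,-.0228,.0125,4.487 travel [0.0013 0.0007 0.0049] turn [-0.0005  0.0001 -0.0001] rows 0.1
```

{"method": "jog_arm", "body": {"targets": [{"travel":[0,0,0.005],"turn":[0,0,0],"claw":-1},{"travel":[0,0,0.005],"turn":[0,0,0],"claw":-1},{"travel":[0,0,0.005],"turn":[0,0,0],"claw":0.6},{"travel":[0,0,0.005],"turn":[0,0,0],"claw":0.6},{"travel":[0,0,0.005],"turn":[0,0,0],"claw":0.6},{"travel":[0,0,0.005],"turn":[0,0,0],"claw":0.6},{"travel":[0,0,0.005],"turn":[0,0,0],"claw":0.6},{"travel":[0,0,-0.03],"turn":[0,0,0],"claw":0.6},{"travel":[0,0,-0.07],"turn":[0,0,0],"claw":0.6},{"travel":[0,0,-0.12],"turn":[0,0,0],"claw":0.6},{"travel":[0,0,-0.17],"turn":[0,0,0],"claw":0.6},{"travel":[0,0,-0.17],"turn":[0,0,0],"claw":0.6}]}}

```text
t: 16.6
ee_pos: [0.6282, -0.0194, 0.1615]
tool_rot: [-1.949, 2.446, -0.011]
force: [0.7, 2.0, 1.5]
finger_gap: 0.0682
grip_force: 0.0
```

```bash
python3 g.py .415,.131,.15,3.4 .415,.131,.15,2.9
```

```text
t 16.6 pos [ 0.6282 -0.0194  0.1615] psi -1.796 tilt 0.88 q [ 0.65  0.78 -1.16  1.38  0.71  1.42  2.43] gap 0.0682 gf 0.0 F [0.7 2.  1.5]
.415,.131,.15,3.4 travel [-0.1236  0.302   0.0109] turn [-0.0058  0.0085  0.6919] rows 8.7
.415,.131,.15,2.9 travel [-0.1236  0.302   0.0109] turn [-0.0037  0.0102  1.0102] rows 12.7
```

{"method": "jog_arm", "body": {"targets": [{"travel":[-0.1236,0.302,0.0],"turn":[0,0,0.93],"claw":0.6},{"travel":[-0.1236,0.302,0.0],"turn":[0,0,0.93],"claw":0.6},{"travel":[-0.1236,0.302,0.0],"turn":[0,0,0.93],"claw":0.6},{"travel":[-0.1236,0.302,0.0],"turn":[0,0,0.93],"claw":0.6},{"travel":[-0.1236,0.302,0.0],"turn":[0,0,0.93],"claw":0.6},{"travel":[-0.1236,0.302,0.0],"turn":[0,0,0.93],"claw":0.6},{"travel":[-0.1236,0.302,0.0],"turn":[0,0,0.93],"claw":0.6},{"travel":[-0.1236,0.302,0.0],"turn":[0,0,0.93],"claw":0.6},{"travel":[-0.1236,0.302,0.0],"turn":[0,0,0.93],"claw":0.6},{"travel":[-0.1236,0.302,0.0],"turn":[0,0,0.93],"claw":0.6},{"travel":[-0.1236,0.302,0.0],"turn":[0,0,0.93],"claw":0.6},{"travel":[-0.1236,0.302,0.0],"turn":[0,0,0.93],"claw":0.6}]}}

```text
t: 17.6
ee_pos: [0.41, 0.1286, 0.1522]
tool_rot: [0.188, 3.135, -0.001]
force: [-0.2, -0.1, 0.3]
finger_gap: 0.0685
grip_force: 0.0
```

```bash
python3 g.py .415,.131,.032,2.2;  python3 - <<'E'
from h import *
p=shot('top','t4')
cv2.imwrite('pics/t4c.png',cv2.resize(p['frame'][:,:,::-1][115:275,200:440],(800,533),interpolation=cv2.INTER_CUBIC))
E
```

```text
t 17.6 pos [0.41   0.1286 0.1522] psi 3.022 tilt 0.06 q [ 0.54  0.27 -1.03  1.91  0.26  1.1   0.86] gap 0.0685 gf 0.0 F [-0.2 -0.1  0.3]
.415,.131,.032,2.2 travel [-0.0056  0.0038  0.1502] turn [-0.      0.0007  0.523 ] rows 6.6
```

View pics/t4c.png

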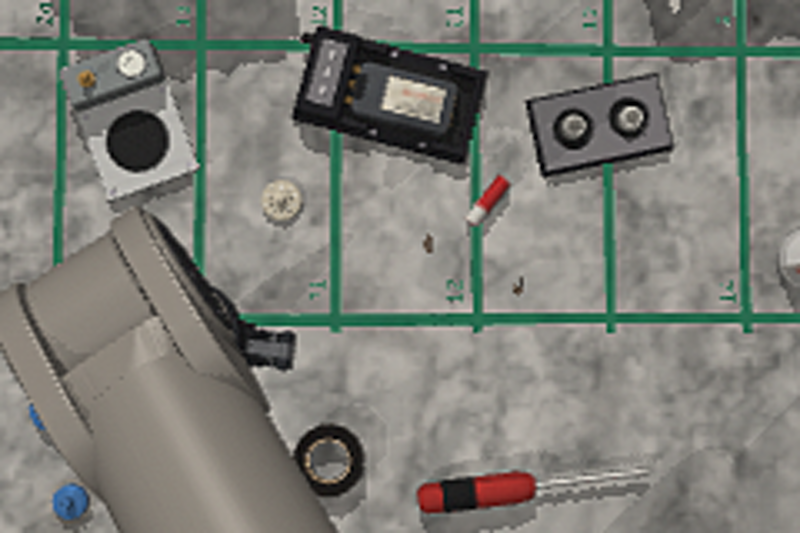

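{"method": "jog_arm", "body": {"targets": [{"travel":[-0.0056,0.0038,0.0],"turn":[0,0,0.523],"claw":1},{"travel":[-0.0056,0.0038,0.0],"turn":[0,0,0.523],"claw":1},{"travel":[-0.0056,0.0038,0.0],"turn":[0,0,0.523],"claw":1},{"travel":[-0.0056,0.0038,0.0],"turn":[0,0,0.523],"claw":1},{"travel":[-0.0056,0.0038,0.0],"turn":[0,0,0.523],"claw":1},{"travel":[-0.0056,0.0038,0.0],"turn":[0,0,0.523],"claw":1},{"travel":[-0.0056,0.0038,0.0],"turn":[0,0,0.523],"claw":1},{"travel":[-0.0056,0.0038,0.0],"turn":[0,0,0.523],"claw":1},{"travel":[-0.0056,0.0038,0.0],"turn":[0,0,0.523],"claw":1},{"travel":[-0.0056,0.0038,0.0],"turn":[0,0,0.523],"claw":1}]}}

```text
t: 18.48
ee_pos: [0.4149, 0.131, 0.152]
tool_rot: [1.414, 2.805, -0.0]
force: [0.5, -0.3, -0.5]
finger_gap: 0.0854
grip_force: 0.0
```

```bash
python3 g.py .415,.131,.034,2.2;  python3 - <<'E'
from est import *
t=pickle.load(open('pics/t4.pkl','rb'))
b=W(407,97,.027);y=np.array([np.cos(1.345),np.sin(1.345)]);x=np.array([y[1],-y[0]]);d=b-[.6268,-.0072];print('bat in chg',d@x,d@y)
E
```

```text
t 18.48 pos [0.4149 0.131  0.152 ] psi 2.208 tilt 0.0 q [ 0.4   0.23 -0.86  1.9   0.2   1.09  0.1 ] gap 0.0854 gf 0.0 F [ 0.5 -0.3 -0.5]
.415,.131,.034,2.2 travel [-1.000e-04  1.000e-04  1.475e-01] turn [-0.      0.      0.0048] rows 2.8
bat in chg -0.0005501169595399783 -0.013825161076159402
```

{"method": "jog_arm", "body": {"targets": [{"travel":[0,0,0.05],"turn":[0,0,0],"claw":1},{"travel":[0,0,0.1],"turn":[0,0,0],"claw":1},{"travel":[0,0,0.13],"turn":[0,0,0],"claw":1},{"travel":[0,0,0.1475],"turn":[0,0,0],"claw":1},{"travel":[0,0,0.1475],"turn":[0,0,0],"claw":-1},{"travel":[0,0,0.1475],"turn":[0,0,0],"claw":-1},{"travel":[0,0,0.1475],"turn":[0,0,0],"claw":-1},{"travel":[0,0,0.1475],"turn":[0,0,0],"claw":-1},{"travel":[0,0,0.1475],"turn":[0,0,0],"claw":-1},{"travel":[0,0,0.1475],"turn":[0,0,0],"claw":-1},{"travel":[0,0,0.1475],"turn":[0,0,0],"claw":-1},{"travel":[0,0,0.1475],"turn":[0,0,0],"claw":-1}], "newtons": 30}}

```text
t: 19.48
ee_pos: [0.4166, 0.1316, 0.0354]
tool_rot: [1.417, 2.801, 0.004]
force: [0.3, 0.3, 7.0]
finger_gap: 0.0305
grip_force: 29.6
```

```bash
python3 g.py .415,.131,.12,2.208 .4817,.3851,.12,2.208 .4817,.3851,.08,2.208
```

```text
t 19.48 pos [0.4166 0.1316 0.0354] psi 2.205 tilt 0.21 q [ 0.28  0.42 -0.77  2.04  0.39  0.83 -0.08] gap 0.0305 gf 29.6 F [0.3 0.3 7. ]
.415,.131,.12,2.208 travel [ 0.0005 -0.0017 -0.1057] turn [ 0.0021  0.0009 -0.002 ] rows 2.0
.4817,.3851,.12,2.208 travel [ 0.207   0.2536 -0.1052] turn [ 0.0021  0.0009 -0.002 ] rows 6.6
.4817,.3851,.08,2.208 travel [ 0.207   0.2535 -0.0552] turn [ 0.0021  0.0009 -0.002 ] rows 6.4
```

{"method": "jog_arm", "body": {"targets": [{"travel":[0,0,-0.05],"turn":[0,0,0],"claw":-1},{"travel":[0,0,-0.1],"turn":[0,0,0],"claw":-1},{"travel":[0.207,0.2536,-0.105],"turn":[0,0,0],"claw":-1},{"travel":[0.207,0.2536,-0.105],"turn":[0,0,0],"claw":-1},{"travel":[0.207,0.2536,-0.105],"turn":[0,0,0],"claw":-1},{"travel":[0.207,0.2536,-0.105],"turn":[0,0,0],"claw":-1},{"travel":[0.207,0.2536,-0.105],"turn":[0,0,0],"claw":-1},{"travel":[0.207,0.2536,-0.105],"turn":[0,0,0],"claw":-1},{"travel":[0.207,0.2536,-0.105],"turn":[0,0,0],"claw":-1},{"travel":[0.207,0.2536,-0.105],"turn":[0,0,0],"claw":-1},{"travel":[0.207,0.2536,-0.105],"turn":[0,0,0],"claw":-1},{"travel":[0.207,0.2536,-0.105],"turn":[0,0,0],"claw":-1}]}}

```text
t: 20.48
ee_pos: [0.4806, 0.3824, 0.1175]
tool_rot: [1.42, 2.802, -0.004]
force: [0.2, -0.4, -0.9]
finger_gap: 0.0306
grip_force: 30.3
```

```bash
python3 g.py .4817,.3851,.0415,2.208; python3 - <<'E'
from h import *
p=shot('scene','s5');u,v=proj(p,[.4817,.385,.06]).astype(int)
cv2.imwrite('pics/s5c.png',cv2.resize(p['frame'][:,:,::-1][v-60:v+60,u-80:u+80],(720,540),interpolation=cv2.INTER_CUBIC))
E
```

```text
t 20.48 pos [0.4806 0.3824 0.1175] psi 2.204 tilt 0.16 q [-0.22  0.64 -0.77  1.47  0.46  1.22 -0.41] gap 0.0306 gf 30.3 F [ 0.2 -0.4 -0.9]
.4817,.3851,.0415,2.208 travel [0.0021 0.0033 0.095 ] turn [-0.0012  0.0013 -0.0028] rows 1.8
```

View pics/s5c.png

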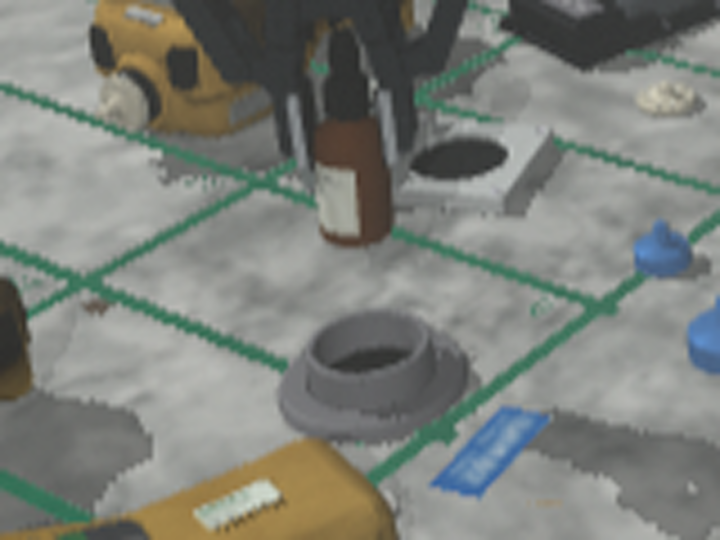

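```bash
python3 - <<'E'
from h import *
p=pickle.load(open('pics/s5.pkl','rb'));u,v=proj(p,[.4817,.385,.06]).astype(int)
for X in ([.4806,.3824,.082],[.4817,.3851,.025],[.4906,.3824,.082],[.4806,.3924,.082]): print((proj(p,X)-[u-80,v-60])*4.5)
E
```

```text
[360.98521893 227.71353505]
[369.88076305 337.08535572]
[344.90742281 221.83511208]
[344.67368941 237.81334556]
```

{"method": "jog_arm", "body": {"targets": [{"travel":[0.0005,0.002,0.03],"turn":[0,0,0],"claw":-1},{"travel":[0.0005,0.002,0.05],"turn":[0,0,0],"claw":-1},{"travel":[0.0005,0.002,0.06],"turn":[0,0,0],"claw":-1},{"travel":[0.0005,0.002,0.07],"turn":[0,0,0],"claw":-1},{"travel":[0.0005,0.002,0.08],"turn":[0,0,0],"claw":-1},{"travel":[0.0005,0.002,0.09],"turn":[0,0,0],"claw":-1},{"travel":[0.0005,0.002,0.095],"turn":[0,0,0],"claw":-1},{"travel":[0.0005,0.002,0.095],"turn":[0,0,0],"claw":-1}]}}

```text
t: 21.2
ee_pos: [0.4812, 0.3853, 0.0412]
tool_rot: [-1.418, -2.803, 0.002]
force: [0.2, -0.5, -0.1]
finger_gap: 0.0308
grip_force: 30.3
```

```bash
python3 g.py .4817,.3851,.0415,2.208
```

```text
t 21.2 pos [0.4812 0.3853 0.0412] psi 2.205 tilt 0.06 q [-0.24  0.73 -0.72  1.54  0.52  1.08 -0.45] gap 0.0308 gf 30.3 F [ 0.2 -0.5 -0.1]
.4817,.3851,.0415,2.208 travel [-0.0006  0.0003 -0.0003] turn [-0.0007  0.0001 -0.0021] rows 0.0
```

{"method": "jog_arm", "body": {"targets": [{"travel":[0,0,0.0005],"turn":[0,0,0],"claw":0.2},{"travel":[0,0,0.0005],"turn":[0,0,0],"claw":0.2},{"travel":[0,0,0.0005],"turn":[0,0,0],"claw":0.2},{"travel":[0,0,0.0005],"turn":[0,0,0],"claw":0.2},{"travel":[0,0,0.0005],"turn":[0,0,0],"claw":0.2},{"travel":[0,0,-0.03],"turn":[0,0,0],"claw":0.2},{"travel":[0,0,-0.07],"turn":[0,0,0],"claw":0.2},{"travel":[0,0,-0.12],"turn":[0,0,0],"claw":0.2},{"travel":[0,0,-0.16],"turn":[0,0,0],"claw":0.2},{"travel":[0,0,-0.16],"turn":[0,0,0],"claw":0.2}]}}

```text
t: 22.03
ee_pos: [0.484, 0.39, 0.1785]
tool_rot: [1.416, 2.799, 0.022]
force: [-0.3, 0.6, 1.3]
finger_gap: 0.0514
grip_force: 0.0
```

```bash
python3 g.py .3561,.2782,.12,2.208 .3561,.2782,.06,2.208
```

```text
t 22.03 pos [0.484  0.39   0.1785] psi 2.205 tilt 0.86 q [-0.21  0.6  -0.79  1.38  0.43  1.32 -0.38] gap 0.0514 gf 0.0 F [-0.3  0.6  1.3]
.3561,.2782,.12,2.208 travel [-0.0181 -0.2127  0.07  ] turn [ 0.0094 -0.0014 -0.0022] rows 4.3
.3561,.2782,.06,2.208 travel [-0.0183 -0.2138  0.145 ] turn [ 0.0094 -0.0014 -0.0022] rows 5.0
```

{"method": "jog_arm", "body": {"targets": [{"travel":[-0.0147,-0.206,0.0],"turn":[0,0,-0.844],"claw":0.5},{"travel":[-0.0147,-0.206,0.0],"turn":[0,0,-0.844],"claw":0.5},{"travel":[-0.0147,-0.206,0.0],"turn":[0,0,-0.844],"claw":0.5},{"travel":[-0.0147,-0.206,0.06],"turn":[0,0,-0.844],"claw":0.5},{"travel":[-0.0147,-0.206,0.06],"turn":[0,0,-0.844],"claw":0.5},{"travel":[-0.0147,-0.206,0.14],"turn":[0,0,-0.844],"claw":0.5},{"travel":[-0.0147,-0.206,0.14],"turn":[0,0,-0.844],"claw":0.5},{"travel":[-0.0147,-0.206,0.14],"turn":[0,0,-0.844],"claw":0.5},{"travel":[-0.0147,-0.206,0.14],"turn":[0,0,-0.844],"claw":0.5},{"travel":[-0.0147,-0.206,0.14],"turn":[0,0,-0.844],"claw":0.5},{"travel":[-0.0147,-0.206,0.14],"turn":[0,0,-0.844],"claw":0.5},{"travel":[-0.0147,-0.206,0.14],"turn":[0,0,-0.844],"claw":0.5}]}}

```text
t: 23.03
ee_pos: [0.3555, 0.2787, 0.0579]
tool_rot: [0.609, -3.082, -0.001]
force: [0.4, 0.0, -0.0]
finger_gap: 0.0642
grip_force: 0.0
```

```bash
python3 g.py .3561,.2782,.005,3.528
```

```text
t 23.03 pos [0.3555 0.2787 0.0579] psi -2.751 tilt 0.05 q [ 0.16  0.56 -1.12  1.97  0.6   1.    0.7 ] gap 0.0642 gf 0.0 F [ 0.4  0.  -0. ]
.3561,.2782,.005,3.528 travel [-0.0004 -0.0009  0.0661] turn [ 0.0005 -0.0002  0.0023] rows 1.3
```

{"method": "jog_arm", "body": {"targets": [{"travel":[-0.0004,-0.001,0.04],"turn":[0,0,0],"claw":0.5},{"travel":[-0.0004,-0.001,0.067],"turn":[0,0,0],"claw":0.5},{"travel":[-0.0004,-0.001,0.067],"turn":[0,0,0],"claw":0.5},{"travel":[-0.0004,-0.001,0.067],"turn":[0,0,0],"claw":-1},{"travel":[-0.0004,-0.001,0.067],"turn":[0,0,0],"claw":-1},{"travel":[-0.0004,-0.001,0.067],"turn":[0,0,0],"claw":-1},{"travel":[-0.0004,-0.001,0.067],"turn":[0,0,0],"claw":-1},{"travel":[-0.0004,-0.001,0.067],"turn":[0,0,0],"claw":-1},{"travel":[-0.0004,-0.001,0.067],"turn":[0,0,0],"claw":-1},{"travel":[-0.0004,-0.001,0.067],"turn":[0,0,0],"claw":-1}], "newtons": 25}}

```text
t: 23.87
ee_pos: [0.3571, 0.2791, 0.0058]
tool_rot: [-0.606, 3.08, 0.002]
force: [0.0, -0.9, 6.5]
finger_gap: 0.037
grip_force: 25.7
```

```bash
python3 g.py .3561,.2782,.13,3.528 .5871,.2123,.13,3.528  .5871,.2123,.05,3.528
```

```text
t 23.87 pos [0.3571 0.2791 0.0058] psi -2.753 tilt 0.16 q [ 0.08  0.63 -1.03  2.02  0.7   0.9   0.63] gap 0.037 gf 25.7 F [ 0.  -0.9  6.5]
.3561,.2782,.13,3.528 travel [ 0.0012 -0.0005 -0.1553] turn [0.0004 0.0018 0.0015] rows 3.0
.5871,.2123,.13,3.528 travel [-0.2348 -0.1861 -0.1548] turn [0.0004 0.0018 0.0015] rows 6.5
.5871,.2123,.05,3.528 travel [-0.2345 -0.1862 -0.0548] turn [0.0004 0.0018 0.0015] rows 5.8
```

{"method": "jog_arm", "body": {"targets": [{"travel":[0,0,-0.05],"turn":[0,0,0],"claw":-1},{"travel":[0,0,-0.1],"turn":[0,0,0],"claw":-1},{"travel":[-0.2348,-0.1861,-0.1548],"turn":[0,0,0],"claw":-1},{"travel":[-0.2348,-0.1861,-0.1548],"turn":[0,0,0],"claw":-1},{"travel":[-0.2348,-0.1861,-0.1548],"turn":[0,0,0],"claw":-1},{"travel":[-0.2348,-0.1861,-0.1548],"turn":[0,0,0],"claw":-1},{"travel":[-0.2348,-0.1861,-0.1548],"turn":[0,0,0],"claw":-1},{"travel":[-0.2348,-0.1861,-0.1548],"turn":[0,0,0],"claw":-1},{"travel":[-0.2348,-0.1861,-0.1548],"turn":[0,0,0],"claw":-1},{"travel":[-0.2348,-0.1861,-0.055],"turn":[0,0,0],"claw":-1},{"travel":[-0.2348,-0.1861,-0.055],"turn":[0,0,0],"claw":-1},{"travel":[-0.2348,-0.1861,-0.055],"turn":[0,0,0],"claw":-1}]}}

```text
t: 24.87
ee_pos: [0.5817, 0.2073, 0.0406]
tool_rot: [0.604, -3.069, 0.007]
force: [-1.0, -2.0, -1.4]
finger_gap: 0.0375
grip_force: 25.5
```

{"method": "jog_arm", "body": {"targets": [{"travel":[0,0,0],"turn":[0,0,0],"claw":-1},{"travel":[0,0,0],"turn":[0,0,0],"claw":-1},{"travel":[0,0,0],"turn":[0,0,0],"claw":-1}]}}

```text
t: 25.12
ee_pos: [0.5879, 0.213, 0.0515]
tool_rot: [-0.606, 3.078, 0.003]
force: [0.2, 0.3, 0.0]
finger_gap: 0.0368
grip_force: 25.5
```

```bash
python3 g.py .5871,.2123,.0125,3.528; python3 - <<'E'
from h import *
p=shot('scene','s6');u,v=proj(p,[.587,.2123,.03]).astype(int)
cv2.imwrite('pics/s6c.png',cv2.resize(p['frame'][:,:,::-1][v-40:v+40,u-60:u+60],(780,520),interpolation=cv2.INTER_CUBIC))
E
```

```text
t 25.12 pos [0.5879 0.213  0.0515] psi -2.753 tilt 0.29 q [ 0.21  0.83 -0.99  1.5   0.73  1.2   1.07] gap 0.0368 gf 25.5 F [0.2 0.3 0. ]
.5871,.2123,.0125,3.528 travel [ 0.0015 -0.0005  0.0488] turn [0.0005 0.0032 0.0017] rows 0.9
```

View pics/s6c.png

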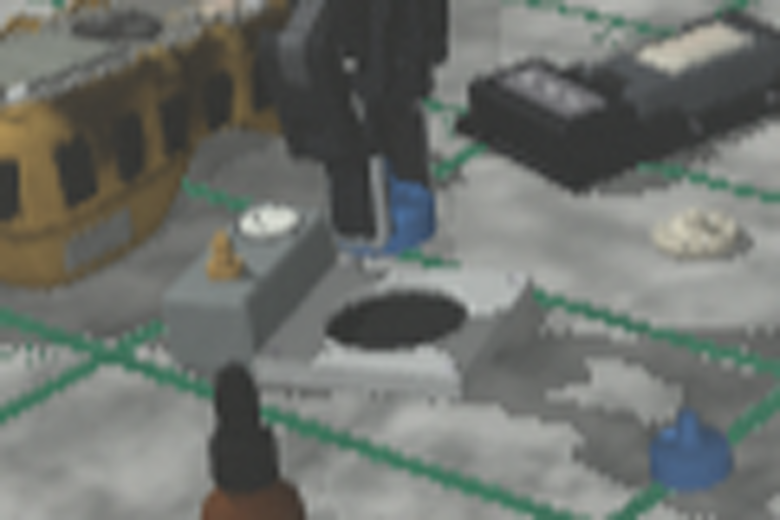

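```bash
python3 - <<'E'
from h import *
p=pickle.load(open('pics/s6.pkl','rb'));u,v=proj(p,[.587,.2123,.03]).astype(int)
f=lambda X:(proj(p,X)-[u-60,v-40]+.5)*6.5
c=np.array([.5879,.213]);k=np.array([f([c[0]+.0195*np.cos(t),c[1]+.0195*np.sin(t),.046]) for t in np.linspace(0,6.28,60)])
print(k.min(0),k.max(0)); k=np.array([f([.5871+.0275*np.cos(t),.2123+.0275*np.sin(t),.010]) for t in np.linspace(0,6.28,60)]);print(k.min(0),k.max(0))
E
```

```text
[335.01237035 208.74364833] [438.66957528 255.36255096]
[326.81699437 280.87316092] [470.90029065 349.62332137]
```

{"method": "jog_arm", "body": {"targets": [{"travel":[0.0015,0,0.02],"turn":[0,0,0],"claw":-1},{"travel":[0.0015,0,0.035],"turn":[0,0,0],"claw":-1},{"travel":[0.0015,0,0.043],"turn":[0,0,0],"claw":-1},{"travel":[0.0015,0,0.0485],"turn":[0,0,0],"claw":-1},{"travel":[0.0015,0,0.0485],"turn":[0,0,0],"claw":-1},{"travel":[0.0015,0,0.0485],"turn":[0,0,0],"claw":-1}]}}

```text
t: 25.67
ee_pos: [0.5857, 0.211, 0.0115]
tool_rot: [-0.607, 3.082, -0.001]
force: [-2.5, -1.9, 6.7]
finger_gap: 0.0367
grip_force: 27.2
```

```bash
python3 g.py .5871,.2123,.0125,3.528
```

```text
t 25.67 pos [0.5857 0.211  0.0115] psi -2.753 tilt 0.07 q [ 0.2   0.88 -0.96  1.53  0.76  1.14  1.04] gap 0.0367 gf 27.2 F [-2.5 -1.9  6.7]
.5871,.2123,.0125,3.528 travel [-0.0022  0.0008 -0.0013] turn [-0.0007  0.0004  0.0015] rows 0.1
```

Seated on the floor; release slowly and lift.

{"method": "jog_arm", "body": {"targets": [{"travel":[-0.0015,0,-0.001],"turn":[0,0,0],"claw":-1},{"travel":[-0.0015,0,-0.001],"turn":[0,0,0],"claw":0.4},{"travel":[-0.0015,0,-0.001],"turn":[0,0,0],"claw":0.4},{"travel":[-0.0015,0,-0.001],"turn":[0,0,0],"claw":0.4},{"travel":[-0.0015,0,-0.001],"turn":[0,0,0],"claw":0.4},{"travel":[-0.0015,0,-0.001],"turn":[0,0,0],"claw":0.4},{"travel":[-0.0015,0,-0.03],"turn":[0,0,0],"claw":0.4},{"travel":[-0.0015,0,-0.07],"turn":[0,0,0],"claw":0.4},{"travel":[-0.0015,0,-0.12],"turn":[0,0,0],"claw":0.4},{"travel":[-0.0015,0,-0.17],"turn":[0,0,0],"claw":0.4},{"travel":[-0.0015,0,-0.2],"turn":[0,0,0],"claw":0.4},{"travel":[-0.0015,0,-0.2],"turn":[0,0,0],"claw":0.4}]}}

```text
t: 26.67
ee_pos: [0.5891, 0.2145, 0.1767]
tool_rot: [-0.605, 3.071, 0.006]
force: [1.2, 1.5, 1.1]
finger_gap: 0.0601
grip_force: 0.0
```

```bash
python3 g.py .38,.02,.18,3.528
```

```text
t 26.67 pos [0.5891 0.2145 0.1767] psi -2.753 tilt 0.69 q [ 0.23  0.72 -1.07  1.36  0.63  1.41  1.15] gap 0.0601 gf 0.0 F [1.2 1.5 1.1]
.38,.02,.18,3.528 travel [ 0.3339 -0.1259 -0.0083] turn [0.0011 0.0075 0.0015] rows 6.8
```

{"method": "jog_arm", "body": {"targets": [{"travel":[0.334,-0.126,0],"turn":[0,0,0],"claw":0.4},{"travel":[0.334,-0.126,0],"turn":[0,0,0],"claw":0.4},{"travel":[0.334,-0.126,0],"turn":[0,0,0],"claw":0.4},{"travel":[0.334,-0.126,0],"turn":[0,0,0],"claw":0.4},{"travel":[0.334,-0.126,0],"turn":[0,0,0],"claw":0.4},{"travel":[0.334,-0.126,0],"turn":[0,0,0],"claw":0.4},{"travel":[0.334,-0.126,0],"turn":[0,0,0],"claw":0.4},{"travel":[0.334,-0.126,0],"turn":[0,0,0],"claw":0.4},{"travel":[0.334,-0.126,0],"turn":[0,0,0],"claw":0.4},{"travel":[0.334,-0.126,0],"turn":[0,0,0],"claw":0.4},{"travel":[0.334,-0.126,0],"turn":[0,0,0],"claw":0.4}]}}

```text
t: 27.58
ee_pos: [0.3783, 0.0185, 0.1699]
tool_rot: [-0.611, 3.08, 0.003]
force: [0.4, 0.2, 0.0]
finger_gap: 0.0598
grip_force: 0.0
```

```bash
python3 - <<'E'
from h import *
p=shot('top','t7');q=shot('scene','s7')
r=lambda im,b:cv2.resize(im['frame'][:,:,::-1][b[1]:b[3],b[0]:b[2]],(790,295),interpolation=cv2.INTER_CUBIC)
cv2.imwrite('pics/fin.png',np.vstack([r(p,(160,115,430,216)),r(q,(190,165,470,300))]))
E
```

```text
(no output)
```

View pics/fin.png

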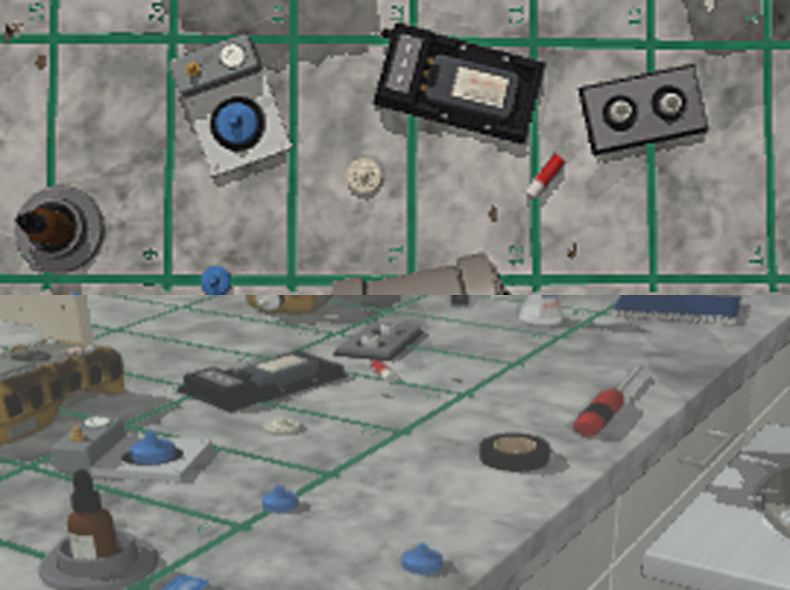

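```bash
python3 - <<'E'
from h import *
p=pickle.load(open('pics/t7.pkl','rb'));q=pickle.load(open('pics/s7.pkl','rb'))
a=lambda X:(proj(p,X)-[160,115]+.5)*[790/270,295/101]
b=lambda X:(proj(q,X)-[190,165]+.5)*[790/280,295/135]+[0,295]
for z in (.05,.065,.105): print(z,a([.4817,.3851,z]),b([.4817,.3851,z]))
print(ctrl.state()['t'])
E
```

```text
0.05 [ 44.35791264 224.97644831] [ 93.81584727 520.30865388]
0.065 [ 38.74651835 223.58931422] [ 91.32360288 506.54482676]
0.105 [ 22.98166282 219.69224919] [ 84.499137   468.85559811]
27.6833
```

```bash
python3 -c "
from station import ctrl
print(ctrl.hand_in())"
```

```text
the job is handed in; nothing more can be done
None
```

All five spares are in their places, the flask was left standing, and the job is handed in at about 28 s; the final pictures show everything seated, but the hand-in call returned no verdict.

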